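Shut the tilt-out bin and lock its hasp with the detent pin

ROBOT

A 6-joint arm with a two-finger parallel gripper is mounted at the origin on the work surface. World frame = base frame: x ahead of the robot, y to its left, z up, the work surface at z = 0. Lengths are in mm, angles in rad, forces in N, time in s.
With the tool pointing down it reaches from about 300 to 775 mm from the base axis. Payload 14.6 kg.
Tool frame: the origin (TCP) lies at the very end of the fingers, on their centre line; the grasp point (between the pads) lies 19 mm behind it (env.hold_point_z is the z of the grasp point in the tool frame, in mm); z points along the fingers, x is the direction in which the jaws open and shut, and the axes are right-handed (so a half turn about z gives the same grasp; the last joint's range is limited). The gripper opens to 94 mm and grips with 3 to 60 N. Pads are 16 mm wide; open, the fingers measure 119 mm over their backs; the gripper's body (75 mm by 177 mm) begins 78 mm behind the grasp point.
Start: joints at [-1.39, 0.3, 1.521, -0, 1.321, -0.067], TCP at [134.893, -533.191, 205.446] pointing down, gripper open.
Joint ranges: [-3.03, 3.03], [-0.79, 2.21], [0.23, 2.52], [-1.04, 4.18], [0, 3.07], [-2.55, 2.55]. Speed limits (rad/s): [2.22, 2.22, 2.57, 3.14, 3.14, 3.14].

INTERFACE

Orientations are given as a rotation vector (axis times angle).
In Python, from bench import env, eyes, hand_in, spotter gives the robot as it stands.
- The arm moves only by the tool apply_moves, never from a script. Its argument "steps" is a list of rows, each a list of 6 numbers: the shift along the tool's x, y, z in units of 40 mm (1.0 is 40 mm), then the turn, a rotation vector about the tool's x, y, z in units of 6 degrees (1.0 is 6 degrees). A call has 1 to 12 rows; each row is the pose to reach, as a shift and turn from the pose commanded when the call began, along the tool's axes at that moment; what a row does not reach only later rows make up. A row lasts 1/10 s, in which the tool goes at most 50 mm and 8.59 degrees, less where a joint would pass 70% of its speed; a pose out of reach is approached as far as the arm can. A call with a gripper value outside its range is refused whole. "grip" is the opening, from 0 (shut) to 1 (fully open), set as the call begins (left out, the last holds). The fingers move at their own pace and stop on an object; "grip_force" is the grip in N (left out, the last holds). Time passes only in rows, so rows that repeat a pose let the fingers close. It gives the time, the measured TCP pose, the force and the opening at its end, in the units of the state.
- env.read_state(): the state, without advancing time (a new reading comes with each control period).
- eyes.snapshot(name): name is "scene" or "top" or "wrist"; returns a dict with "frame" (400x640x3 uint8, red, green, blue), "depth" (400x640 float32, mm along the optical axis (not along the pixel's ray), 0 where there is no reading), "camera_matrix" (3x3 intrinsics, pixels), "R" (3x3) and "t" (3): a world point X has camera coordinates R X + t. Camera axes: x right, y down, z forward; pixel columns grow to the right and rows downward; lengths in mm; the calibration is good to about 2 mm. A picture is of the moment at which its call begins.
- hand_in(): hands the job in, once; it reports no verdict.
Trained networks look in a picture, given as the dict that the camera call returned (one of the last four; its "shot" number tells which), for a name from the list of things; names that differ only in an ending like _2 or _b are one class to them, and where a whole thing is asked for, a point or a joint stands for the part that bears it (a point fixed in the world has none). Each returns a list of dicts, best first, with "confidence" (0 to 1); they miss things now and then, are a little off and sometimes report something else, mostly with a low value. They report only what shows in the picture. A call takes as long as a camera call. They do not tell look-alikes from the thing itself.
- spotter.recognise(picture, query): "pixel" ([column, row] in pixels, amid what is visible of it).
- spotter.landmark_of(picture, query): "pixel" ([column, row] in pixels: a listed point, or the origin of a listed thing).
The state is a dict: "time_s": time; "q": joint angles; "qd": joint speeds; "joint_efforts": joint torques, N m; "tcp_pos": TCP position; "eef_rot": TCP orientation; "contact_force": force on the tool from outside, world axes, zero at the start; "wrist_torque": the same for the moment, N m; "grip_width": finger opening in mm.
Only numpy, scipy, OpenCV 4.12 (cv2) and the standard library are available. Lean on these libraries where they do the work, as an engineer would, in place of code of your own. Each camera call takes 0.05 s, during which the arm holds its last target. There are 200 camera calls.

TASK

Push the tilt-out bin under the tank shut, gently, without slamming it. Then pull the orange detent pin up out of its stowage socket and push it down through the hasp - upper lug, bin tongue, lower lug - until it clicks and its collar sits flat on the hasp, then let go of it. Feel the pin into line rather than forcing it, and leave the jar, feeding ring, scraper and tray where they are.

Things in the scene. Friction and masses are not known exactly. Their poses are not given: they have to be found in the camera images.
- cabinet: Fixed white melamine carcass, 180 deep (x) x 240 wide (y) x 160 mm high, carrying the tilt-out bin and the hasp. Origin: centre of its underside on the shelf; x runs from its open front (x = -90 mm, facing the robot) to its back, y to the left seen from the robot, z up.
- hasp (a point): Nominal mouth of the hasp hole (cabinet frame -55, 0, 196 mm). Steel fork: level lugs 34 (x) x 64 (y) mm at z 176-181 and 190-196 mm, vertical hole 11.2 mm diameter through both. It is clamped by screws in long slots: the TRUE hole lies anywhere up to 7 mm off this point along cabinet y (0.3 mm in x); find it by sight or feel. It does not give. Seated, the pin's collar lies on the upper lug.
- bin (a joint): Tilt of the bin (rad): 0 = shut, tongue slot under the nominal hasp hole; grows as its top tilts towards the robot (starts 0.2 to 0.36, end 0.48); hard stop at -0.003. Pivot along cabinet y at x = -55, z = 30 mm. Stiff hinge, 0.30 N m: it stays where left. The slot need not be exactly in line: the pin's nose draws a fully shut bin the last 1 mm.
- bin_front (a point): Clear place to push: on the outer face of the blue front panel, 100 mm above the pivot line, 70 mm to the cabinet's -y side of the middle; moves with the bin. The face lies 41 mm in front of the pivot line, 236 mm wide, from 12 below to 130 mm above the pivot; a pull lip 100 mm wide stands 14 mm proud in its middle, 60 mm above the pivot.
- bin_tongue (a point): Top of the slot in the bin's steel tongue: 11.2 mm along x, 27 mm along y, straight above the pivot. The tongue (40 mm wide, 5 mm thick, z 183-188 mm when shut, ends 20 mm behind the slot) goes between the hasp's lugs; it is the bent-back end of a strap, 40 mm wide and 4 mm proud, up the middle of the panel from 85 mm above the pivot.
- pin: Loose detent pin, 60 g, upright in its socket at the start. Origin: centre of its collar's underside; z up the axis to the grip. Collar 26 mm dia., 4 thick; round orange grip 22 mm dia., z 4 to 38. Shank 10 mm dia. down to z -26.5, chamfer to 9 mm dia. at the tip, z -28. Two spring balls, 13.5 mm across, at z -22.6: about 7 N to pull them up into a hole, about 6 N to push them down in, 2 N drag inside.
- pin_holder: Fixed grey stowage socket on the cabinet's top, on the +y side of the hasp, 28 x 28 x 36 mm. Origin: centre of its underside, z up. Vertical through hole 11.2 mm diameter in its axis, z 16 to 36 mm; the stowed pin's collar lies on its top (z = 36 mm), the balls under the block hold it.
- jar: Bystander: squat glass jar with a black screw cap, 72 mm diameter, 75 mm high. Origin: centre of its underside.
- ring: Bystander: red plastic feeding ring lying on the cabinet's top, 84 mm outside, 68 mm inside diameter, 10 mm high. Origin: centre of its underside.
- scraper: Bystander: steel algae scraper lying on the shelf, about 200 mm long along x, 60 mm wide blade, black handle. Origin: near its middle, at the underside.
- tray: Bystander: small grey sorting tray with one divider, 150 x 110 x 30 mm. Origin: centre of its underside.
Mind the look-alikes: they are no part of the job. There is more than one size of the pin; the job needs the smallest.

How it is judged:
By the outcome, as a careful person would: the job done as asked, in the order asked, and still so for the second after the job is handed in, with the robot touching nothing.
It also fails if it takes over 72 s, if anything falls off the work surface, if the arm or the gripper's body presses on something with over 40 N, if the wrist force passes 120 N, or if a joint passes its speed limit or range.

## Working session

There is one attempt and no reset: what is moved stays moved. The work goes in short steps, Python scripts to look and compute and a tool call to move; the robot and the scene stay as the last step left them, time stands still between calls to the robot, and variables do not carry over. Pictures are saved under pics/ and viewed, on a budget of 10 in all, crops included, one or two more only if the job needs it, and the job is handed in when it is done.

Besides the shell and the picture viewer there is one more tool, called after "Emit:" in YAML: its name, and indented under it one key for each argument. apply_moves: Moves the arm, as the interface text tells. Its arguments: {"type":"object","properties":{"steps":{"type":"array"},"grip":{"type":"number"},"grip_force":{"type":"number"}},"required":["steps"]}

```bash
ls; mkdir -p pics
cat > h.py <<'E'
import numpy as np, cv2
from bench import env, eyes, hand_in, spotter
def snap(n,save=None):
    p=eyes.snapshot(n)
    if save: cv2.imwrite('pics/'+save,p['frame'][:,:,::-1])
    return p
def world(p,px,d=None):
    c,r=px
    if d is None:
        w=p['depth'][int(r)-2:int(r)+3,int(c)-2:int(c)+3]; w=w[w>0]; d=np.median(w) if w.size else np.nan
    v=np.linalg.inv(p['camera_matrix'])@np.array([c,r,1])*d
    return p['R'].T@(v-p['t'])
def ray(p,px,z):
    v=p['R'].T@np.linalg.inv(p['camera_matrix'])@np.array([px[0],px[1],1.]); o=-p['R'].T@p['t']
    return o+v*(z-o[2])/v[2]
def proj(p,X):
    c=p['camera_matrix']@(p['R']@np.array(X,float)+p['t']); return c[:2]/c[2]
E
python3 - <<'E'
from h import *
np.set_printoptions(precision=1,suppress=True)
for n in ('scene','top'):
    p=snap(n,n+'0.png'); print(n,'cam at',-p['R'].T@p['t'],p['R'][2],p['camera_matrix'][0,0])
    for q in ('pin','pin_holder','cabinet','hasp','bin_front','bin_tongue','jar','ring','scraper','tray'):
        for k,f in (('L',spotter.landmark_of),('R',spotter.recognise)):
            if k=='R' and q not in('pin','pin_holder'): continue
            for d in f(p,q)[:4]: print(q,k,np.array(d['pixel']),round(d['confidence'],2),world(p,d['pixel']))
E
```

```text
pics
scene cam at [1120.2  859.9  803.8] [-0.5 -0.7 -0.5] 417.87214049159655
pin L [352.2 296.1] 0.82 [662.8 256.7  56.4]
pin L [379.1 285.9] 0.56 [583.7 264.2  55.6]
pin L [316.4 268. ] 0.3 [713.9 172.6 110.7]
pin R [378.1 283.8] 0.66 [586.1 262.4  62.6]
pin R [350.4 293.5] 0.55 [665.9 253.1  64. ]
pin R [352.9 213.8] 0.48 [594.7 158.2 221.6]
pin_holder L [349.  232.4] 0.52 [604.7 157.4 167.4]
pin_holder R [350.5 225.7] 0.6 [601.8 159.1 188.4]
cabinet L [317.4 266.4] 0.9 [711.3 173.4 115.3]
hasp L [333.1 206.9] 0.79 [594.9  68.7 194.3]
bin_front L [343.  208.3] 0.91 [570.4  80.3 187.4]
bin_tongue L [347.9 206.9] 0.71 [545.5  68.4 176.7]
jar L [321.5 186.8] 0.86 [ 411.6 -285.4   28.6]
jar L [333.3 206. ] 0.61 [593.8  67.9 196.4]
ring L [296.6 217.5] 0.62 [678.   12.4 159. ]
scraper L [243.9 203.1] 0.76 [ 687.  -372.5    7. ]
scraper L [319.2 189.7] 0.49 [ 419.2 -289.7   16.5]
tray L [461. 294.] 0.91 [387.4 367.8   7.3]
top cam at [ 447.4  -32.5 1247.3] [ 0.1 -0.  -1. ] 467.3742509087986
pin L [234.8 177.6] 0.57 [582.8 139.8 234. ]
pin L [200.5 190.5] 0.53 [569.7 248.5  90.1]
pin L [202.2 161.9] 0.51 [641.5 246.   89.2]
pin R [204.6 159. ] 0.73 [649.  240.4  88.5]
pin R [201.5 190. ] 0.5 [570.9 246.   90.2]
pin_holder L [300.5 140.2] 0.68 [681.9  -0.9 159.8]
pin_holder L [236.5 178.7] 0.62 [582.7 138.9 216.9]
cabinet L [268.1 178.5] 0.73 [586.1  71.1 195.2]
cabinet L [440.8 154.5] 0.51 [ 676.6 -374.4    8.6]
hasp L [269.4 177.4] 0.69 [588.8  68.4 193.8]
bin_front L [300.3 210.8] 0.86 [516.7  -0.2 133.6]
bin_tongue L [267.7 196.2] 0.59 [550.1  76.2 149.7]
jar L [421.8 258.9] 0.79 [ 400.  -302.5   74.5]
jar L [300.8 137.2] 0.64 [689.1  -1.6 159.9]
ring L [302.2 139.5] 0.93 [683.6  -4.9 160.2]
scraper L [437.6 156.6] 0.86 [ 672.  -367.3    2.3]
scraper L [270.2 178.2] 0.73 [587.1  66.7 192.5]
tray L [159. 266.] 0.93 [380.2 369.7  15.9]
```

Run:
```python
import cv2
a=cv2.imread('pics/scene0.png')[150:330,220:480]; b=cv2.imread('pics/top0.png')[90:290,130:390]
a=cv2.resize(a,None,fx=2.8,fy=2.8,interpolation=3)[:504,:728]
cv2.imwrite('pics/s1.png',a); cv2.imwrite('pics/t1.png',cv2.resize(b,None,fx=3,fy=3,interpolation=3))
```

```text
(no output)
```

View pics/s1.png

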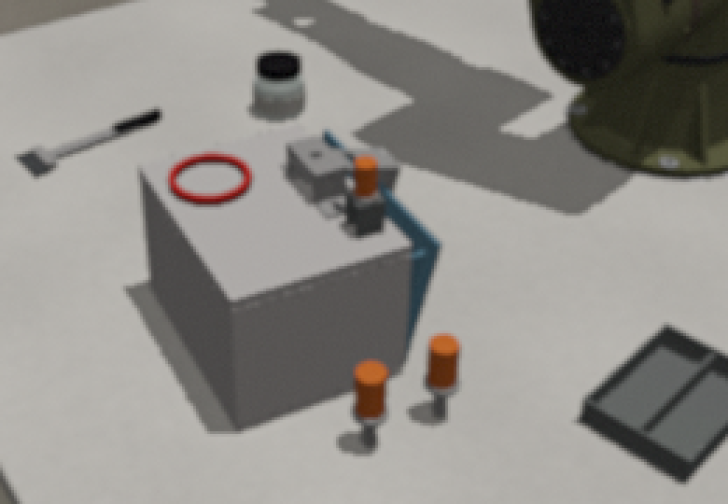

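View pics/t1.png

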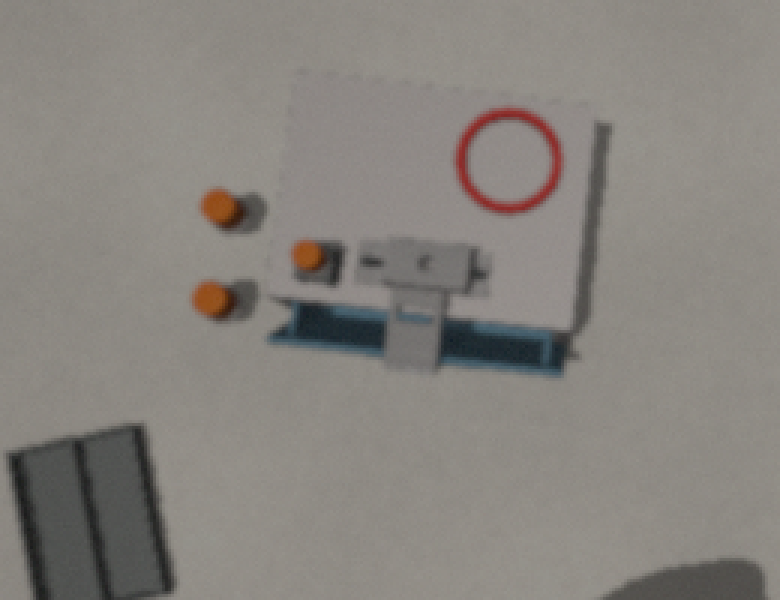

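The three orange candidates are the pin in the socket on the cabinet top (scene 350,213 / top 233,176) and two larger pins standing on the shelf (scene 352,293 and 379,285). I choose the socketed one. It is the smallest and matches the description. Next I'll measure the cabinet frame and the pin.

```bash
cat >> h.py <<'E'
def cloud(p):
    r,c=np.mgrid[0:400,0:640]; d=p['depth']
    v=np.stack([c,r,np.ones_like(c)],-1)@np.linalg.inv(p['camera_matrix']).T*d[...,None]
    return (v-p['t'])@p['R']
E
python3 - <<'E'
from h import *
np.set_printoptions(precision=1,suppress=True)
p=snap('top'); W=cloud(p); z=W[...,2]
roi=np.zeros(z.shape,bool); roi[100:230,200:350]=1
m=(abs(z-160)<5)&roi&(p['depth']>0)
print('top z',np.median(z[m]))
P=W[m][:,:2].astype(np.float32); R=cv2.minAreaRect(P); print(R, cv2.boxPoints(R))
# orange
hsv=cv2.cvtColor(p['frame'],cv2.COLOR_RGB2HSV); o=(hsv[...,0]<18)&(hsv[...,0]>5)&(hsv[...,1]>150)&(hsv[...,2]>80)
n,l,s,cen=cv2.connectedComponentsWithStats(o.astype(np.uint8))
for i in range(1,n):
    if s[i,4]>20:
        q=W[(l==i)]; t=q[q[:,2]>np.percentile(q[:,2],80)-3]; print(cen[i],s[i,4],t.mean(0),np.ptp(t,axis=0))
m=(abs(z-195)<4)&roi; P=W[m][:,:2].astype(np.float32); print('lug',m.sum(),cv2.boxPoints(cv2.minAreaRect(P)))
b=roi&(hsv[...,0]>95)&(hsv[...,0]<115)&(hsv[...,1]>120)&(z>120); P=W[b]; print('blue',P.min(0),P.max(0)); 
print(env.read_state()['eef_rot'])
E
```

```text
top z 160.56028031755608
((623.1378173828125, 64.7063980102539), (240.42266845703125, 223.32215881347656), 83.26054382324219) [[498.1 -41.6]
 [719.9 -67.8]
 [748.1 171. ]
 [526.4 197.2]]
[202.8 158.6] 89 [650.6 245.3  90.3] [23.1 23.4  6.2]
[232.2 174.9] 65 [589.2 146.1 235.3] [17.7 17.7  7.5]
[200.1 189.3] 90 [571.3 244.3 112.3] [ 136.1  294.8 1158.3]
lug 423 [[566.3  33.2]
 [603.6  30. ]
 [614.6 161.2]
 [577.4 164.3]]Traceback (most recent call last):
  File "<stdin>", line 15, in <module>
    return umr_minimum(a, axis, None, out, keepdims, initial, where)
ValueError: zero-size array to reduction operation minimum which has no identity
```

```bash
cat >> h.py <<'E'
from scipy.spatial.transform import Rotation as Ro
C=np.array([644.6,62.1,0.]); X=np.array([.9931,-.1174,0]); Y=np.array([.1174,.9931,0])
def cab(x,y,z): return C+x*X+y*Y+np.array([0,0,z])
def tocab(P): d=np.array(P)-C; return np.array([d@X,d@Y,d[2]])
def state():
    s=env.read_state(); return s,np.array(s['tcp_pos']),Ro.from_rotvec(s['eef_rot'])
def plan(T,xdir=None):
    """rows units to TCP world T, tool down, tool x along xdir (sign nearest)"""
    s,p,R=state(); M=R.as_matrix()
    if xdir is None: xdir=M[:,0].copy()
    xd=np.array(xdir,float); xd[2]=0; xd/=np.linalg.norm(xd)
    if xd@M[:,0]<0: xd=-xd
    z=np.array([0,0,-1.]); G=np.column_stack([xd,np.cross(z,xd),z])
    return np.round(M.T@(np.array(T)-p)/40,3),np.round((Ro.from_matrix(M.T@G)).as_rotvec()/np.radians(6),3)
E
python3 - <<'E'
from h import *
s,p,R=state(); print(R.as_matrix().round(3),s['q'],s['grip_width'])
print(plan(cab(-180,-70,205),Y)); print(plan(cab(-180,-70,125),Y))
print(cab(-55,0,196),tocab([589,146,0]))
E
```

```text
[[ 0.245 -0.969 -0.   ]
 [-0.969 -0.245  0.   ]
 [-0.     0.    -1.   ]] [-1.38957901e+00  2.99903869e-01  1.52102979e+00 -3.46758957e-05
  1.32069461e+00 -6.65854530e-02] 94.24607036280536
(array([-1.1276e+01, -1.1175e+01,  1.1000e-02]), array([0.  , 0.  , 3.49]))
(array([-11.276, -11.175,   2.011]), array([0.  , 0.  , 3.49]))
[589.9795  68.557  196.    ] [-65.06622  76.79365   0.     ]
```

Emit:
apply_moves:
  steps:
    - [-11.276,-11.175,0,0,0,3.49]
    - [-11.276,-11.175,0,0,0,3.49]
    - [-11.276,-11.175,0,0,0,3.49]
    - [-11.276,-11.175,0,0,0,3.49]
    - [-11.276,-11.175,0,0,0,3.49]
    - [-11.276,-11.175,0,0,0,3.49]
    - [-11.276,-11.175,0,0,0,3.49]
    - [-11.276,-11.175,0,0,0,3.49]
    - [-11.276,-11.175,0,0,0,3.49]
    - [-11.276,-11.175,0,0,0,3.49]
    - [-11.276,-11.175,0,0,0,3.49]
    - [-11.276,-11.175,0,0,0,3.49]
  grip: 0

```text
time_s: 2.55
tcp_pos: [440.2, -14.9, 205.8]
eef_rot: [-2.087, 2.348, -0.001]
contact_force: [0.6, -2.0, 0.2]
grip_width: 2.1
```

Run:
```python
from h import *
s,p,R=state(); print(s['time_s'],p,tocab(p),plan(cab(-180,-70,125),Y),s['contact_force'],s['grip_width'])
```

```text
2.55 [440.20254914 -14.89877594 205.7873238 ] [-193.94745215 -100.46374512  205.7873238 ] (array([-0.762, -0.347,  2.02 ]), array([-0.009, -0.   ,  0.002])) [ 0.59674652 -2.00479226  0.2336335 ] 2.114888602760089
```

Emit:
apply_moves:
  steps:
    - [-0.762,-0.347,1.0,0,0,0]
    - [-0.762,-0.347,2.02,0,0,0]
    - [-0.762,-0.347,2.02,0,0,0]
    - [-0.762,-0.347,2.02,0,0,0]

```text
time_s: 2.95
tcp_pos: [456.9, 11.4, 125.6]
eef_rot: [2.086, -2.348, -0.001]
contact_force: [0.7, -0.1, 0.2]
grip_width: 0.5
```

Run:
```python
from h import *
s,p,R=state(); print(s['time_s'],p,tocab(p),s['contact_force'],s['grip_width'])
```

```text
2.95 [456.88023     11.35126035 125.57538644] [-180.46660155  -72.43687434  125.57538644] [ 0.65946962 -0.08407692  0.19805896] 0.4876539349602093
```

Emit:
apply_moves:
  steps:
    - [0,-0.15,0,0,0,0]
    - [0,-0.3,0,0,0,0]
    - [0,-0.45,0,0,0,0]
    - [0,-0.6,0,0,0,0]
    - [0,-0.7,0,0,0,0]
    - [0,-0.8,0,0,0,0]
    - [0,-0.85,0,0,0,0]
    - [0,-0.9,0,0,0,0]
    - [0,-0.95,0,0,0,0]
    - [0,-1.0,0,0,0,0]
    - [0,-1.05,0,0,0,0]
    - [0,-1.1,0,0,0,0]

```text
time_s: 4.15
tcp_pos: [500.7, 6.4, 124.7]
eef_rot: [-2.087, 2.348, -0.0]
contact_force: [-0.0, 0.2, 0.0]
grip_width: 0.7
```

Emit:
apply_moves:
  steps:
    - [0,-0.05,0,0,0,0]
    - [0,-0.1,0,0,0,0]
    - [0,-0.15,0,0,0,0]
    - [0,-0.2,0,0,0,0]
    - [0,-0.25,0,0,0,0]
    - [0,-0.3,0,0,0,0]
    - [0,-0.35,0,0,0,0]
    - [0,-0.4,0,0,0,0]
    - [0,-0.45,0,0,0,0]
    - [0,-0.5,0,0,0,0]
    - [0,-0.52,0,0,0,0]
    - [0,-0.52,0,0,0,0]

```text
time_s: 5.35
tcp_pos: [521.3, 4.0, 124.7]
eef_rot: [-2.087, 2.348, -0.0]
contact_force: [-1.8, 0.7, 1.7]
grip_width: 0.4
```

Run:
```python
from h import *
s,p,R=state(); print(s['time_s'],p,tocab(p),s['contact_force'])
```

```text
5.35 [521.28284155   3.99782814 124.66669991] [-115.64507508  -72.17870127  124.66669991] [-1.78464281  0.72295602  1.74829537]
```

In contact at x≈-116 and pushing. About 12 mm left, so I'll go slower.

Emit:
apply_moves:
  steps:
    - [0,-0.02,0,0,0,0]
    - [0,-0.04,0,0,0,0]
    - [0,-0.06,0,0,0,0]
    - [0,-0.08,0,0,0,0]
    - [0,-0.1,0,0,0,0]
    - [0,-0.12,0,0,0,0]
    - [0,-0.14,0,0,0,0]
    - [0,-0.16,0,0,0,0]
    - [0,-0.18,0,0,0,0]
    - [0,-0.2,0,0,0,0]

```text
time_s: 6.35
tcp_pos: [529.2, 3.1, 124.7]
eef_rot: [-2.087, 2.348, -0.0]
contact_force: [-4.1, -0.1, 3.0]
grip_width: 0.3
```

Run:
```python
from h import *
s,p,R=state(); print(s['time_s'],tocab(p),s['contact_force'])
```

```text
6.35 [-107.6550685   -72.18801063  124.65574586] [-4.129876   -0.08860206  3.00540441]
```

Emit:
apply_moves:
  steps:
    - [0,-0.015,0,0,0,0]
    - [0,-0.03,0,0,0,0]
    - [0,-0.045,0,0,0,0]
    - [0,-0.06,0,0,0,0]
    - [0,-0.075,0,0,0,0]

```text
time_s: 6.85
tcp_pos: [532.2, 2.7, 124.6]
eef_rot: [-2.087, 2.348, 0.0]
contact_force: [-4.0, 0.1, 3.0]
grip_width: 0.3
```

Emit:
apply_moves:
  steps:
    - [0,-0.01,0,0,0,0]
    - [0,-0.02,0,0,0,0]
    - [0,-0.025,0,0,0,0]

```text
time_s: 7.15
tcp_pos: [532.9, 2.6, 124.6]
eef_rot: [2.087, -2.348, -0.001]
contact_force: [-6.9, 0.4, 5.4]
grip_width: 0.6
```

Emit:
apply_moves:
  steps:
    - [0,-0.01,0,0,0,0]
    - [0,-0.015,0,0,0,0]

```text
time_s: 7.35
tcp_pos: [533.0, 2.6, 124.7]
eef_rot: [2.086, -2.347, -0.002]
contact_force: [-13.6, 1.3, 8.9]
grip_width: 0.4
```

Emit:
apply_moves:
  steps:
    - [0,-0.01,0,0,0,0]
    - [0,-0.015,0,0,0,0]

```text
time_s: 7.55
tcp_pos: [532.9, 2.6, 124.6]
eef_rot: [2.085, -2.346, -0.004]
contact_force: [-17.2, 1.2, 12.0]
grip_width: 0.4
```

Emit:
apply_moves:
  steps:
    - [0,0.1,0,0,0,0]
    - [0,0.6,0,0,0,0]
    - [0,1.0,-0.6,0,0,0]
    - [-1,1.0,-1.8,0,0,0]
    - [-2,1.0,-3,0,0,0]
    - [-2.7,0.6,-4,0,0,0]
    - [-2.7,0.6,-4.4,0,0,0]
    - [-2.7,0.6,-4.4,0,0,0]
    - [-2.7,0.6,-4.4,0,0,0]
  grip: 0.55

```text
time_s: 8.45
tcp_pos: [523.3, 112.7, 300.4]
eef_rot: [-2.087, 2.347, -0.001]
contact_force: [0.6, 0.1, -0.6]
grip_width: 51.6
```

Run:
```python
from h import *
np.set_printoptions(precision=1,suppress=True)
s,q,R=state(); print(s['time_s'],q,tocab(q),s['contact_force'])
p=snap('wrist','w1.png'); np.savez('w1.npz',**{k:p[k] for k in('frame','depth','camera_matrix','R','t')})
print('cam',tocab(-p['R'].T@p['t']),p['R'][2],p['camera_matrix'][0,0])
for n in('pin','pin_holder','hasp','bin_tongue'):
    for d in spotter.landmark_of(p,n)[:3]: print(n,np.array(d['pixel']),d['confidence'],tocab(world(p,d['pixel'])))
for a in ((-55,0,196),(-65,77,234),(-65,77,200)): print(a,proj(p,cab(*a)))
```

```text
8.45 [523.3 112.7 300.4] [-126.4   36.   300.4] [ 0.6  0.1 -0.6]
cam [-56.8  35.8 480.6] [-0.2  0.  -1. ] 304.0148057422367
pin [211.4  91.5] 0.94 [-14.8 167.6  82. ]
pin [216.6 152.4] 0.83 [-88.9 164.8  88.9]
pin [272.4 134.3] 0.66 [-62.7  71.6 234.6]
pin_holder [587.5 214.8] 0.72 [-187.4 -377.1   34.2]
pin_holder [274.5 129. ] 0.65 [-58.7  69.8 234.8]
hasp [357.6 123.7] 0.82 [-54.2  -0.2 196.8]
(-55, 0, 196) [357.2 124.6]
(-65, 77, 234) [265.8 137.2]
(-65, 77, 200) [272.1 135.9]
```

View pics/w1.png

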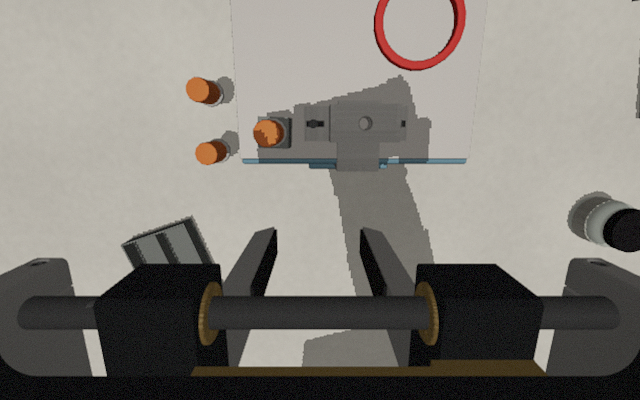

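The bin is shut, with the tongue under the hasp. The pin top is at (268,132) and the hasp hole at (365,124). I'll measure both here.

```bash
cat >> h.py <<'E'
def hole(p,guess,z=196):
    """refine dark disc centre by upsampled darkness-weighted centroid"""
    g=cv2.cvtColor(p['frame'],cv2.COLOR_RGB2GRAY).astype(float); c,r=np.round(guess).astype(int); k=9
    w=g[r-k:r+k+1,c-k:c+k+1]; b=np.median(w); d=np.clip(b-w-12,0,None)
    n,l,s,cen=cv2.connectedComponentsWithStats((d>0).astype(np.uint8))
    i=min((i for i in range(1,n) if s[i,4]>5),key=lambda i:np.hypot(*(cen[i]-k)))
    m=cv2.dilate((l==i).astype(np.uint8),np.ones((3,3)))>0; yy,xx=np.nonzero(m); 
    s_=s[i]; return np.array([c-k+cen[i][0],r-k+cen[i][1]]),s_
def pintop(p,guess):
    hsv=cv2.cvtColor(p['frame'],cv2.COLOR_RGB2HSV); o=((hsv[...,0]<20)&(hsv[...,0]>3)&(hsv[...,1]>140)).astype(np.uint8)
    n,l,s,cen=cv2.connectedComponentsWithStats(o); i=min((i for i in range(1,n) if s[i,4]>30),key=lambda i:np.hypot(*(cen[i]-guess)))
    W=cloud(p); m=l==i; zt=np.percentile(W[m][:,2],60); t=m&(abs(W[...,2]-zt)<4)
    pts=np.argwhere(t)[:,::-1].astype(np.float32); (c,r)=cv2.minEnclosingCircle(pts); return zt,np.array(c),r,pts.mean(0)
E
python3 - <<'E'
from h import *
np.set_printoptions(precision=2,suppress=True)
p=np.load('w1.npz')
px,s=hole(p,(365,124)); print('hole',px,s,tocab(ray(p,px,196)),ray(p,px,196))
zt,c,r,m=pintop(p,(268,132)); print('pin',zt,c,r,m,tocab(ray(p,c,zt)),ray(p,c,zt),'mm r',r*zt/304)
g=p['frame'][85:165,235:435,::-1]; cv2.imwrite('pics/c1.png',cv2.resize(g,None,fx=4,fy=4,interpolation=2))
E
```

```text
hole [368.27 122.32] [ 6  1 11 15 71] [-53.    -9.95 196.  ] [590.8   58.45 196.  ]
pin 234.76230246323755 [266.83 132.68] 13.85913372039795 [266.85 132.85] [-61.5   75.96 234.76] [592.44 144.75 234.76] mm r 10.702638626139862
```

View pics/c1.png

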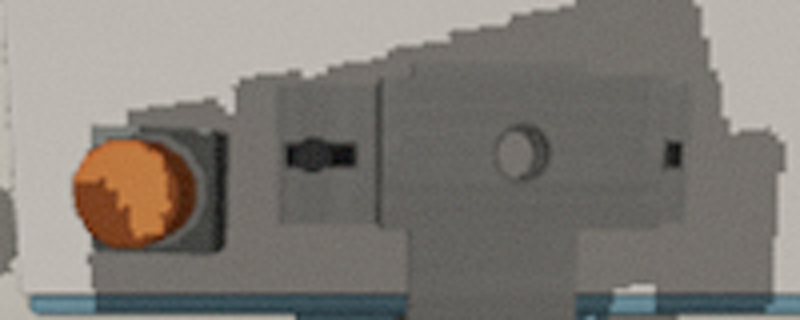

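Run:
```python
from h import *
print(plan([592.4,144.75,262],Y))
```

```text
(array([-1.019, -1.629,  0.941]), array([ 0.013, -0.004, -0.007]))
```

Emit:
apply_moves:
  steps:
    - [-0.5,-0.8,0.4,0,0,0]
    - [-1.019,-1.629,0.941,0,0,0]
    - [-1.019,-1.629,0.941,0,0,0]
    - [-1.019,-1.629,0.941,0,0,0]

```text
time_s: 9.1
tcp_pos: [592.5, 145.1, 261.6]
eef_rot: [2.085, -2.347, -0.002]
contact_force: [-1.1, 0.4, -0.3]
grip_width: 51.8
```

Run:
```python
from h import *
np.set_printoptions(precision=2,suppress=True)
s,q,R=state(); print(s['time_s'],q,s['contact_force'])
p=snap('wrist'); np.savez('w2.npz',**{k:p[k] for k in('frame','depth','camera_matrix','R','t')})
zt,c,r,m=pintop(p,proj(p,[592.4,144.75,234])); print('pin',zt,c,r,tocab(ray(p,c,zt)),ray(p,c,zt)[:2])
h=proj(p,cab(-53.6,-7.7,196)); print('hole',h, 'tcp px',proj(p,q),plan([*ray(p,c,zt)[:2],204],Y))
c0,r0=int(h[0])-30,int(h[1])-30
a=cv2.resize(p['frame'][r0:r0+60,c0:c0+60,::-1],None,fx=8,fy=8,interpolation=2); print('crop org',c0,r0)
b=p['frame'][100:340,200:440,::-1]; b=cv2.resize(b,None,fx=2,fy=2)[:, :320]
cv2.imwrite('pics/c2.png',np.hstack([a,b]))
```

```text
9.1 [592.49 145.1  261.55] [-1.11  0.38 -0.29]
pin 234.65887734437382 [317. 225.] 14.866168975830078 [-60.36  76.61 234.66] [593.65 145.26]
hole [418.19 202.54] tcp px [317.4  240.27] (array([-0.01, -0.03,  1.48]), array([ 0., -0., -0.]))
crop org 388 172
```

View pics/c2.png

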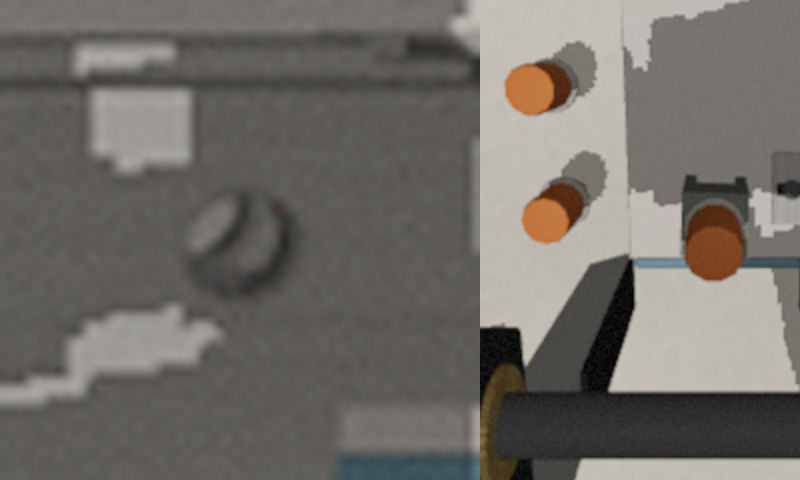

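Run:
```python
from h import *
np.set_printoptions(precision=2,suppress=True)
for f,h,c in(('w1.npz',(365.5,122.7),(266.83,132.68)),('w2.npz',(417.4,201.7),(317,225))):
    p=np.load(f); a=ray(p,h,196); b=ray(p,c,234); print(tocab(a),tocab(b),'disp',(tocab(a)-tocab(b)))
```

```text
[-53.34  -7.45 196.  ] [-61.52  76.08 234.  ] disp [  8.18 -83.53 -38.  ]
[-52.88  -6.98 196.  ] [-60.58  76.61 234.  ] disp [  7.7  -83.59 -38.  ]
```

Emit:
apply_moves:
  steps:
    - [-0.005,-0.02,0.5,0,0,0]
    - [-0.01,-0.03,1.0,0,0,0]
    - [-0.01,-0.03,1.3,0,0,0]
    - [-0.01,-0.03,1.45,0,0,0]
    - [-0.01,-0.03,1.45,0,0,0]

```text
time_s: 9.65
tcp_pos: [593.7, 145.4, 205.5]
eef_rot: [-2.086, 2.348, -0.0]
contact_force: [-0.2, -1.3, 0.3]
grip_width: 51.4
```

Emit:
apply_moves:
  steps:
    - [0,0,0,0,0,0]
    - [0,0,0,0,0,0]
    - [0,0,0,0,0,0]
    - [0,0,0,0,0,0]
    - [0,0,0,0,0,0]
    - [0,0,0,0,0,0]
  grip: 0.1
  grip_force: 20

```text
time_s: 10.25
tcp_pos: [594.0, 145.6, 205.3]
eef_rot: [-2.087, 2.348, -0.0]
contact_force: [-0.5, -0.3, 2.2]
grip_width: 21.5
```

Run:
```python
from h import *
s,q,R=state(); print(s['time_s'],q,tocab(q),s['contact_force'],s['grip_width'],s['wrist_torque'])
```

```text
10.25 [593.97159355 145.6051756  205.33153127] [-60.08257806  76.98521497 205.33153127] [-0.4507286  -0.341547    2.24573477] 21.46090780638929 [-0.036991    0.09030268  0.03407953]
```

Emit:
apply_moves:
  steps:
    - [0,0,-0.05,0,0,0]
    - [0,0,-0.1,0,0,0]
    - [0,0,-0.15,0,0,0]
    - [0,0,-0.2,0,0,0]
    - [0,0,-0.3,0,0,0]
    - [0,0,-0.45,0,0,0]
    - [0,0,-0.6,0,0,0]
    - [0,0,-0.8,0,0,0]
    - [0,0,-1.0,0,0,0]
    - [0,0,-1.0,0,0,0]
  grip_force: 35

```text
time_s: 11.25
tcp_pos: [594.4, 145.6, 247.1]
eef_rot: [-2.085, 2.346, -0.003]
contact_force: [0.1, -1.0, -0.9]
grip_width: 21.3
```

Run:
```python
from h import *
np.set_printoptions(precision=2,suppress=True)
s,q,R=state(); print(s['time_s'],q,tocab(q),s['contact_force'],s['grip_width'],s['wrist_torque'])
p=snap('wrist','w3.png')
c0=proj(p,q+[0,0,30]);print(c0); zt,c,r,m=pintop(p,c0); print('pin',zt,c,r,tocab(ray(p,c,zt))-tocab(q),'tilt',plan(q)[1])
T=cab(*(tocab([593.97,145.61,0])+[7.9,-83.55,0]))
print(tocab(T),plan([T[0],T[1],q[2]],Y),plan([T[0],T[1],205.3+29],Y))
cv2.imwrite('pics/c3.png',cv2.resize(p['frame'][120:320,180:440,::-1],None,fx=3,fy=3,interpolation=2))
```

```text
11.25 [594.41 145.64 247.09] [-59.65  77.07 247.09] [ 0.05 -0.96 -0.95] 21.32132298491213 [-0.03  0.02  0.  ]
[317.3  260.53]
pin 276.2687653320892 [318. 259.] 21.189720153808594 [ 0.51 -0.37 29.18] tilt [-0.02  0.01 -0.  ]
[-52.19  -6.56   0.  ] (array([ 2.09, -0.19, -0.03]), array([-0.02,  0.01, -0.  ])) (array([ 2.09, -0.19,  0.29]), array([-0.02,  0.01, -0.  ]))
```

View pics/c3.png

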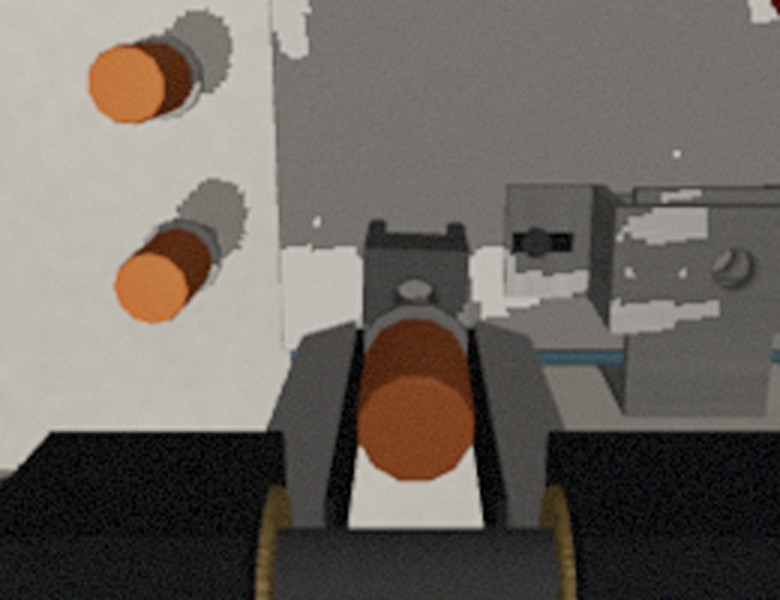

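The pin is out and upright, with its tip about 13 mm above the lug plane, and the hole is visible at px (424,209). Now I'll move over the hole.

Emit:
apply_moves:
  steps:
    - [0.4,-0.04,0,0,0,0]
    - [0.9,-0.08,0,0,0,0]
    - [1.4,-0.13,0,0,0,0]
    - [1.85,-0.17,0,0,0,0]
    - [2.09,-0.19,0,0,0,0]
    - [2.09,-0.19,0,0,0,0]
    - [2.09,-0.19,0,0,0,0]

```text
time_s: 12.0
tcp_pos: [591.6, 61.8, 244.9]
eef_rot: [-2.087, 2.348, 0.0]
contact_force: [0.2, -0.4, -0.6]
grip_width: 21.2
```

Run:
```python
from h import *
np.set_printoptions(precision=2,suppress=True)
s,q,R=state(); print(s['time_s'],q,tocab(q),s['contact_force'],s['wrist_torque'])
p=snap('wrist'); T=cab(-52.19,-6.56,235.5); print(plan(T,Y)); print(proj(p,[*T[:2],196]),proj(p,[*q[:2],210]))
cv2.imwrite('pics/c4.png',cv2.resize(p['frame'][160:290,240:400,::-1],None,fx=4.6,fy=4.6,interpolation=2))
```

```text
12.0 [591.59  61.8  244.92] [-52.61  -6.52 244.92] [ 0.2  -0.43 -0.58] [0.06 0.03 0.01]
(array([ 0.01, -0.01,  0.24]), array([0., 0., 0.]))
[317.49 217.1 ] [317.42 223.11]
```

View pics/c4.png

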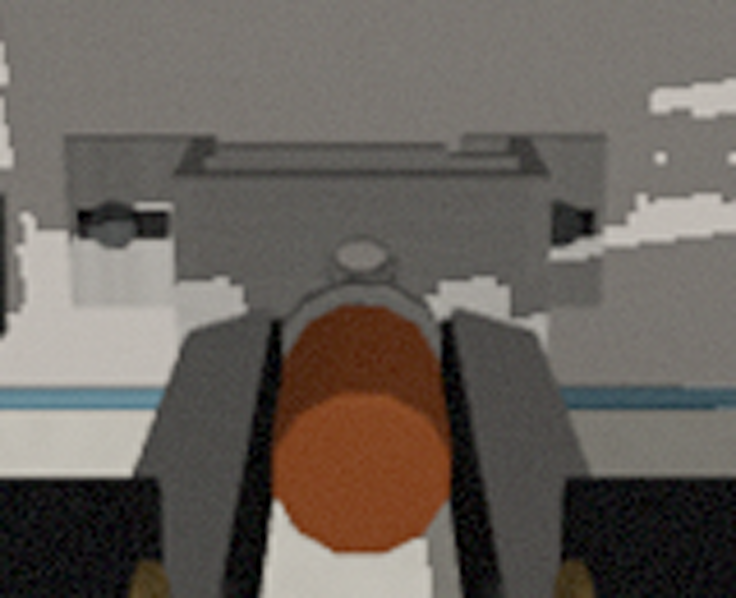

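Hole (361) and pin (362) line up laterally in the crop. I'll descend slowly to feel for it.

Emit:
apply_moves:
  steps:
    - [0.01,-0.01,0.12,0,0,0]
    - [0.01,-0.01,0.22,0,0,0]
    - [0.01,-0.01,0.26,0,0,0]
    - [0.01,-0.01,0.29,0,0,0]
    - [0.01,-0.01,0.32,0,0,0]
    - [0.01,-0.01,0.34,0,0,0]

```text
time_s: 12.65
tcp_pos: [592.0, 61.3, 231.4]
eef_rot: [-2.087, 2.348, -0.0]
contact_force: [0.3, -0.2, 0.3]
grip_width: 21.3
```

Run:
```python
from h import *
s,q,R=state(); print(s['time_s'],q,tocab(q),s['contact_force'],s['wrist_torque'])
```

```text
12.65 [591.96533383  61.26951161 231.36670354] [-52.17398763  -7.00406783 231.36670354] [ 0.33078903 -0.19713977  0.27276992] [ 0.03799594 -0.00070212  0.01277356]
```

Emit:
apply_moves:
  steps:
    - [0,0,0.025,0,0,0]
    - [0,0,0.05,0,0,0]
    - [0,0,0.075,0,0,0]

```text
time_s: 12.95
tcp_pos: [592.1, 61.2, 228.7]
eef_rot: [-2.087, 2.348, -0.001]
contact_force: [-0.6, -0.2, 4.0]
grip_width: 21.3
```

Emit:
apply_moves:
  steps:
    - [0,0,0.025,0,0,0]
    - [0,0,0.05,0,0,0]

```text
time_s: 13.15
tcp_pos: [592.2, 61.3, 227.0]
eef_rot: [-2.086, 2.347, -0.001]
contact_force: [-0.2, 0.1, 2.8]
grip_width: 21.6
```

Emit:
apply_moves:
  steps:
    - [0,0,0.025,0,0,0]
    - [0,0,0.05,0,0,0]
    - [0,0,0.075,0,0,0]

```text
time_s: 13.45
tcp_pos: [591.8, 61.3, 223.2]
eef_rot: [2.087, -2.348, -0.001]
contact_force: [0.2, 1.1, 0.4]
grip_width: 21.5
```

Emit:
apply_moves:
  steps:
    - [0,0,0.025,0,0,0]
    - [0,0,0.05,0,0,0]
    - [0,0,0.075,0,0,0]

```text
time_s: 13.75
tcp_pos: [592.1, 61.1, 220.4]
eef_rot: [-2.087, 2.348, -0.001]
contact_force: [1.2, 0.2, 3.5]
grip_width: 21.4
```

Run:
```python
from h import *
s,q,R=state(); print(s['time_s'],q,tocab(q),s['contact_force'],s['wrist_torque'])
```

```text
13.75 [592.13924537  61.10011278 220.41923947] [-51.98138866  -7.15188059 220.41923947] [1.15738074 0.15739242 3.54081693] [ 0.03582788 -0.22719805 -0.03027165]
```

Emit:
apply_moves:
  steps:
    - [0,0,0.025,0,0,0]
    - [0,0,0.05,0,0,0]
    - [0,0,0.075,0,0,0]

```text
time_s: 14.05
tcp_pos: [592.0, 61.2, 217.4]
eef_rot: [-2.087, 2.348, -0.0]
contact_force: [1.8, -0.9, 1.6]
grip_width: 21.2
```

Emit:
apply_moves:
  steps:
    - [0,0,0.025,0,0,0]
    - [0,0,0.05,0,0,0]
    - [0,0,0.075,0,0,0]

```text
time_s: 14.35
tcp_pos: [591.9, 61.2, 214.1]
eef_rot: [2.087, -2.348, -0.001]
contact_force: [1.6, 0.3, 0.0]
grip_width: 21.2
```

Run:
```python
from h import *
s,q,R=state(); print(s['time_s'],q,tocab(q),s['contact_force'],s['wrist_torque'])
```

```text
14.35 [591.86334221  61.24376973 214.10815773] [-52.27225341  -7.0416059  214.10815773] [1.59861369 0.25146921 0.00988554] [ 0.04602232 -0.28337313 -0.03137092]
```

Side forces are low and the tip is in the lower lug. I'll keep going until the collar seats, expected near TCP z 205.

Emit:
apply_moves:
  steps:
    - [0,0,0.025,0,0,0]
    - [0,0,0.05,0,0,0]
    - [0,0,0.075,0,0,0]
    - [0,0,0.1,0,0,0]
    - [0,0,0.125,0,0,0]

```text
time_s: 14.85
tcp_pos: [591.9, 61.3, 209.3]
eef_rot: [2.087, -2.348, -0.0]
contact_force: [-0.3, 1.7, 2.1]
grip_width: 21.3
```

Emit:
apply_moves:
  steps:
    - [0,0,0.025,0,0,0]
    - [0,0,0.05,0,0,0]
    - [0,0,0.075,0,0,0]

```text
time_s: 15.15
tcp_pos: [591.9, 61.2, 206.0]
eef_rot: [2.087, -2.348, -0.001]
contact_force: [0.2, 0.3, -0.4]
grip_width: 21.5
```

Run:
```python
from h import *
s,q,R=state(); print(s['time_s'],q,tocab(q),s['contact_force'],s['wrist_torque'])
```

```text
15.15 [591.86360344  61.23219949 206.02626128] [-52.27063565  -7.05306564 206.02626128] [ 0.21130971  0.34293199 -0.36543834] [ 0.05914952 -0.07578789 -0.03039169]
```

Emit:
apply_moves:
  steps:
    - [0,0,0.015,0,0,0]
    - [0,0,0.03,0,0,0]

```text
time_s: 15.35
tcp_pos: [591.9, 61.2, 205.2]
eef_rot: [2.087, -2.348, 0.0]
contact_force: [-1.4, 0.1, 4.6]
grip_width: 21.4
```

Emit:
apply_moves:
  steps:
    - [0,0,0.015,0,0,0]
    - [0,0,0.03,0,0,0]

```text
time_s: 15.55
tcp_pos: [592.1, 61.2, 205.1]
eef_rot: [-2.086, 2.348, -0.001]
contact_force: [-4.7, -0.2, 12.0]
grip_width: 21.6
```

Emit:
apply_moves:
  steps:
    - [0,0,-0.02,0,0,0]
    - [0,0,-0.02,0,0,0]
    - [0,0,-0.02,0,0,0]
    - [0,0,-0.02,0,0,0]
    - [0,0,-0.02,0,0,0]
  grip: 0.5

```text
time_s: 16.05
tcp_pos: [591.9, 61.2, 204.7]
eef_rot: [2.087, -2.348, -0.0]
contact_force: [-0.4, 0.8, 0.2]
grip_width: 47.0
```

Emit:
apply_moves:
  steps:
    - [0,0,-0.5,0,0,0]
    - [0,0,-1,0,0,0]
    - [0,0,-2,0,0,0]
    - [0,1,-2.5,0,0,0]
    - [0,1.2,-2.5,0,0,0]
    - [0,1.2,-2.5,0,0,0]
    - [0,1.2,-2.5,0,0,0]

```text
time_s: 16.75
tcp_pos: [544.5, 66.8, 303.9]
eef_rot: [2.086, -2.347, -0.001]
contact_force: [-0.4, 0.8, 0.2]
grip_width: 46.9
```

Run:
```python
from h import *
np.set_printoptions(precision=2,suppress=True)
s,q,R=state(); print(s['time_s'],q,s['contact_force'],s['grip_width'])
p=snap('wrist','w5.png'); zt,c,r,m=pintop(p,proj(p,[592,61.2,234])); print('pin',zt,tocab(ray(p,c,zt)),r)
for n in('scene','top'):
    t=snap(n,n+'9.png')
    for o in('jar','ring','scraper','tray'):
        d=spotter.landmark_of(t,o); print(n,o,[(np.array(x['pixel']),x['confidence']) for x in d[:1]])
a=cv2.resize(p['frame'][:300,150:500,::-1],(525,450)); b=cv2.imread('pics/scene9.png')[170:270,280:400]
cv2.imwrite('pics/c5.png',np.hstack([a,cv2.resize(b,(270,225),interpolation=2)[[*range(225)]+[0]*225]]))
```

```text
16.75 [544.51  66.8  303.89] [-0.43  0.82  0.16] 46.9457266040454
pin 234.8905235836232 [-53.27  -7.68 234.89] 13.290031433105469
scene jar [(array([319. , 190.3]), 0.56)]
scene ring [(array([293.9, 215.5]), 0.57)]
scene scraper [(array([245.8, 203.8]), 0.8)]
scene tray [(array([461.5, 295.7]), 0.81)]
top jar [(array([422.1, 256.7]), 0.73)]
top ring [(array([299.4, 140.6]), 0.57)]
top scraper [(array([437.1, 151.7]), 0.71)]
top tray [(array([160.6, 265.3]), 0.79)]
```

View pics/c5.png

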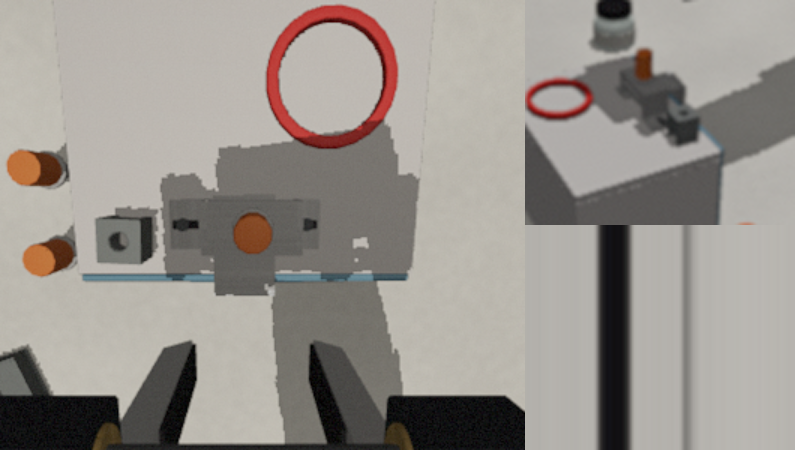

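The pin stands upright in the hasp at (252,233) in the crop. Its top height matches the stowed height, so the collar is seated. The bin is shut, the socket is empty and the bystanders are where they were.

```bash
python3 -c "
from bench import hand_in; print(hand_in())"
```

```text
the job is handed in; nothing more can be done
None
```

The job is done and handed in at about 17 s on the robot's clock; `hand_in()` gives no verdict.

- **Bin:** I pushed it shut slowly with closed fingertips until it stopped moving against its stop. The last reading there was 17 N sideways and 12 N upwards.
- **Pin:** I gripped the smallest orange pin, the one in the socket, and drew it straight up. The true hasp hole was about 7 mm to the -y side of nominal, found from two wrist-camera views. I then fed the pin down in 1 mm steps. Resistance stayed around 4 N or less, with small rises and drops as it went through. The collar stopped hard at 12 N, and I released the pin and backed the arm clear.
- **Last checks:**
  - The pin's top is at z 234.9 mm, against 234.7 mm when stowed at the same collar height, so the collar sits flat. I did not observe the click itself; I infer it from that height and the hard stop.
  - The last picture shows the bin shut and the pin upright in the hasp.
  - The jar, ring, scraper and tray are where they were, within a few pixels of detector scatter.
  - Nothing touches the robot.

No check failed. The only disagreement was a difference of about 0.5 mm between the two hole measurements. I viewed 7 pictures of the 10 budgeted.

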